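# Turn the plate shaker up four clicks and start it

### The job

Turn the plate shaker's speed dial clockwise (seen from above) by exactly four clicks from where it stands, gently pushing its orange post round with a fingertip and never going past the fourth click, then press the green start button all the way down and let it come back up. Grip and lift nothing, and leave the well plate, the jar, the wash bottle and the tip box where they stand.

Things in the scene. Friction and masses are not known exactly. Their poses are not given: they have to be found in the camera images.
- dial_axis (a point): centre of the top face of the speed dial, on its upright axis of turning. The dial is a black disc 90 mm across and 11 mm thick, flat on the deck of the white shaker (housing 240 x 330 mm, deck 65 mm above the bench; the dial's top face is 77 mm above the bench). Its axes are the shaker's: x towards the shaker's back, y towards the well-plate side, z up.
- post_top (a point): centre of the flat top of the orange finger post, an upright cylinder 14 mm across that stands 24 mm above the dial's face (its top is 101 mm above the bench), 34 mm from the dial's axis; nothing else stands on the dial, so a shut gripper's tips can travel over its face, behind the post. The post turns with the dial.
- dial (a joint): angle of the dial in rad, growing clockwise seen from above. It is held at click stops 24 degrees (0.419 rad) apart, at 0, 0.419, 0.838 and so on up to 3.77, and starts at one of the first four (0 to 1.257); end stops lie just outside this range. About 2 to 4 N on the post turns it; half way between two stops it snaps forward by itself into the next stop, ahead of the finger, and it stays there. Blue ticks on the deck round the dial lie one click apart.
- start_top (a point): centre of the top of the round green start button, 30 mm across, its top 87 mm above the bench, at the robot's side of the deck between dial and display; it is pressed straight down
- start (a joint): how far the start button is pressed, m: 0 is up, 0.006 is fully down (about 5 N); it springs back up when let go
- plate: clear six-well plate with blue wells, 85 x 127 x 17 mm, loose on the shaker's black platform; origin at the centre of its underside, 71 mm above the bench. Leave alone.
- jar: amber jar with blue lid, 60 mm across, 85 mm tall, standing on the bench beside the dial end of the shaker; origin at the centre of its underside. Leave alone.
- wash_bottle: white bottle with blue cap, 60 mm across, 150 mm tall, standing on the bench beyond the plate end of the shaker; origin at the centre of its underside. Leave alone.
- tip_box: blue pipette-tip box with a clear top, 80 x 115 x 65 mm, on the bench beyond the plate end of the shaker; origin at the centre of its underside. Leave alone.

How it is judged:
By the outcome, as a careful person would: the job done as asked, in the order asked, and still so for the second after the job is handed in, with the robot touching nothing.
It also fails if it takes over 59 s, if anything falls off the work surface, if the arm or the gripper's body presses on something with over 40 N, if the wrist force passes 120 N, or if a joint passes its speed limit or range.

### The arm

A 6-joint arm with a two-finger parallel gripper is mounted at the origin on the work surface. World frame = base frame: x ahead of the robot, y to its left, z up, the work surface at z = 0. Lengths are in m, angles in degrees, forces in N, time in s.
With the tool pointing down it reaches from about 0.25 to 0.8 m from the base axis. Payload 8.5 kg.
Tool frame: the origin (TCP) lies on the mounting face of the last link; the fingertips stand 173 mm ahead of it and the grasp point (between the pads) lies 155 mm ahead of it (ctrl.tcp_to_tips is the x of the fingertips in the tool frame, in m); x points along the fingers, z is the direction in which the jaws open and shut, and the axes are right-handed (so a half turn about x gives the same grasp; the last joint's range is limited). The gripper opens to 85 mm and grips with 20 to 120 N. Pads are 22 mm wide; open, the fingers measure 114 mm over their backs; the gripper's body (76 mm by 85 mm) begins 54 mm behind the grasp point. The pads swing forward as they close: fully open they stand 13 mm farther back than shut.
Start: joints at [63.426, 13.648, -0.773, 75.585, 0, 90], TCP at [0.235, 0.47, 0.405] pointing down, gripper open.
Joint ranges: [-152.45, 152.45], [-59.26, 108.67], [-65.41, 83.53], [-104.44, 129.93], [-82.83, 76.93], [-180, 180]. Speed limits (degrees/s): [127.2, 127.2, 159.86, 180, 180, 180].

### API

Orientations are given as [roll, pitch, yaw] about the fixed x, y, z axes, in that order (R = Rz(yaw) Ry(pitch) Rx(roll)).
In Python, from bench import telemetry, optics, workorder, ctrl gives the robot as it stands.
- The arm moves only by the shell command python3 -m handwheel 'ROWS' [FORCE]. ROWS is JSON, one flat list of numbers, 7 for each row, row after row: the shift along the tool's x, y, z in m, then the turn, a rotation vector about the tool's x, y, z in degrees, then the opening in per cent of the stroke, from 0 (shut) to 100 (fully open). A call has 1 to 20 rows; each row shifts and turns the commanded pose from where the row before left it, along the tool's axes as they then stand; what a row does not reach is not made up. A row lasts 1/8 s, in which the tool goes at most 62.5 mm and 10.7 degrees, less where a joint would pass 70% of its speed; a pose out of reach is approached as far as the arm can. A call is refused whole if a number of a shift passes 0.0625 or a number of a turn 10.7, either way. A call with a gripper value outside its range is refused whole. The fingers move at their own pace and stop on an object; FORCE is the grip in N (left out, the last holds). Time passes only in rows, so rows that do not move let the fingers close. It gives the time, the measured TCP pose, the force and the opening at its end, in the units of the state.
- telemetry.read_state(): the state, without advancing time (a new reading comes with each control period).
- optics.capture(name): name is "side" or "top" or "wrist"; returns a dict with "pixels" (384x512x3 uint8, blue, green, red), "fx", "fy", "cx", "cy" (pixels), "rvec" (rotation vector, rad) and "tvec" (3), from world to camera coordinates, as OpenCV has them. Camera axes: x right, y down, z forward; pixel columns grow to the right and rows downward; lengths in m; the calibration is good to about 2 mm. The wrist camera is an equidistant fisheye: a pixel r from the principal point sees the ray r / f radians off the axis. A picture is of the moment at which its call begins. There is no depth.
- workorder.finish_job(): hands the job in, once; it reports no verdict.
The state is a dict: "clock": time; "joints": joint angles; "qvel": joint speeds; "joint_torque": joint torques, N m; "eef_pos": TCP position; "ee_rot": TCP orientation; "ft_force": force on the tool from outside, world axes, zero at the start; "moment": the same for the moment, N m; "width": opening from 0.0 (shut) to 1.0 (fully open).
Only numpy, scipy, OpenCV 4.12 (cv2) and the standard library are available. Lean on these libraries where they do the work, as an engineer would, in place of code of your own. Each camera call takes 0.05 s, during which the arm holds its last target.

## Working session

There is one attempt and no reset: what is moved stays moved. The work goes in short steps, Python scripts to look and compute and a shell command to move; the robot and the scene stay as the last step left them, time stands still between calls to the robot, and variables do not carry over. Pictures are saved under pics/ and viewed, and the job is handed in when it is done.

```bash
ls; mkdir -p pics
python3 - <<'E'
from bench import telemetry, optics, workorder, ctrl
import cv2
print(telemetry.read_state()); print([a for a in dir(ctrl) if a[0]!='_'], ctrl.tcp_to_tips)
for n in ("top","side","wrist"):
    d=optics.capture(n); cv2.imwrite(f"pics/{n}0.png",d["pixels"]); print(n,d["fx"],d["fy"],d["cx"],d["cy"],d["rvec"],d["tvec"])
E
```

```text
pics
{'clock': 0.0, 'joints': array([ 6.34276848e+01,  1.36799359e+01, -8.17521920e-01,  7.55861256e+01,
        2.74430977e-04,  9.00001597e+01]), 'qvel': array([-0.05008608, -0.0702179 ,  0.02761446,  0.00036555, -0.03985634,
       -0.09336906]), 'joint_torque': array([ 4.45148209e-03, -5.38763738e+01,  3.46440554e+01,  1.80111820e-02,
        4.87564121e-04,  2.53229979e-05]), 'eef_pos': array([0.23476421, 0.46938107, 0.40408288]), 'ee_rot': array([ 179.81204013,   89.91641619, -116.76043499]), 'ft_force': array([0.48463456, 0.74668433, 0.35365456]), 'moment': array([-0.01329385,  0.02125481, -0.01055435]), 'width': 1.002427228149448}
['Unreachable', 'tcp_to_tips'] 0.1734
top 362.93484732186437 362.93484732186437 252.0927176579254 191.0711330700811 [ 2.10885703 -2.15834247  0.19369806] [0.06651337 0.5972962  0.70043598]
side 351.36397849741235 351.36397849741235 253.98117345609867 191.52292573297325 [ 0.25220817 -2.77373443  1.24614151] [0.57593962 0.10074199 0.93489284]
wrist 297.3186396354542 297.3186396354542 255.37855720948667 191.30027810603875 [-2.46753647 -1.52491199 -0.2079756 ] [-0.52437052 -0.03629888  0.37877757]
```

View pics/top0.png

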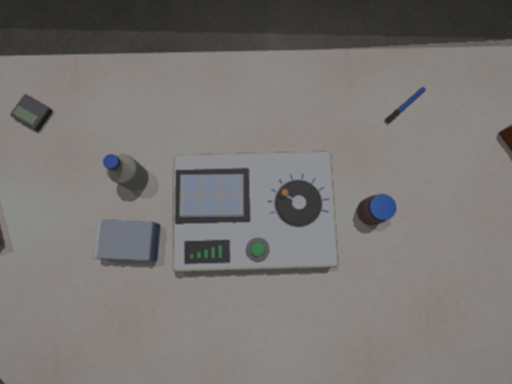

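View pics/side0.png

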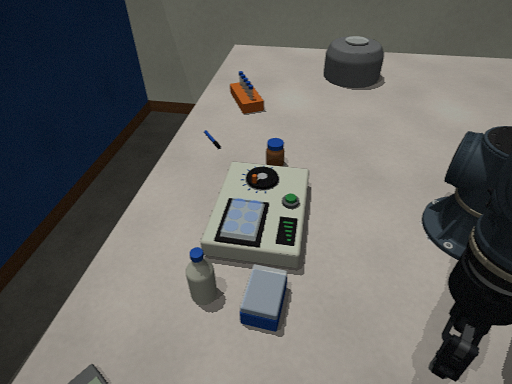

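View pics/wrist0.png

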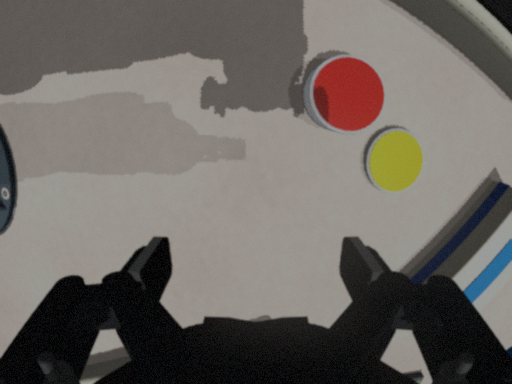

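The top view shows the dial at (299,202), the post at about (285,192), the button at (258,249) and the jar at (380,208). I'll zoom in and triangulate.

```bash
cat > h.py <<'E'
import numpy as np, cv2
from bench import telemetry, optics
def RT(d): return cv2.Rodrigues(np.array(d["rvec"],float))[0], np.array(d["tvec"],float).ravel()
def ray(d,u,v,fish=False):
    R,t=RT(d); a=(u-d["cx"])/d["fx"]; b=(v-d["cy"])/d["fy"]
    if fish:
        r=np.hypot(a,b); c=np.array([a/r*np.sin(r),b/r*np.sin(r),np.cos(r)]) if r>1e-9 else np.array([0,0,1.])
    else: c=np.array([a,b,1.])
    w=R.T@c; return -R.T@t, w/np.linalg.norm(w)
def atz(d,u,v,z,fish=False):
    o,w=ray(d,u,v,fish); return o+w*(z-o[2])/w[2]
def tri(*rs):
    A=0;b=0
    for o,w in rs:
        P=np.eye(3)-np.outer(w,w); A=A+P; b=b+P@o
    x=np.linalg.solve(A,b); return x,[np.linalg.norm((np.eye(3)-np.outer(w,w))@(x-o)) for o,w in rs]
def proj(d,p,fish=False):
    R,t=RT(d); c=R@np.array(p)+t
    if fish:
        th=np.arctan2(np.hypot(c[0],c[1]),c[2]); k=th/np.hypot(c[0],c[1]); return d["cx"]+d["fx"]*k*c[0], d["cy"]+d["fy"]*k*c[1]
    return d["cx"]+d["fx"]*c[0]/c[2], d["cy"]+d["fy"]*c[1]/c[2]
def crop(im,u0,v0,u1,v1,k): return cv2.resize(im[v0:v1,u0:u1],None,fx=k,fy=k,interpolation=cv2.INTER_CUBIC)
def orange(px):
    h=cv2.cvtColor(px,cv2.COLOR_BGR2HSV); return cv2.inRange(h,(5,120,80),(18,255,255))
def green(px):
    h=cv2.cvtColor(px,cv2.COLOR_BGR2HSV); return cv2.inRange(h,(50,120,60),(85,255,255))
E
python3 - <<'E'
from h import *
t=optics.capture("top"); s=optics.capture("side")
cv2.imwrite("pics/tc.png",crop(t["pixels"],165,145,345,280,4)); cv2.imwrite("pics/sc.png",crop(s["pixels"],200,130,320,270,4))
for d in(t,s):
    for f in (orange,green):
        n,l,st,c=cv2.connectedComponentsWithStats(f(d["pixels"]))
        print(f.__name__,[(st[i].tolist(),c[i].round(1).tolist()) for i in range(1,n) if st[i][4]>5])
print(atz(t,299,202,.077),atz(t,285,192,.101),atz(t,258,249,.087))
E
```

```text
orange [([282, 189, 6, 7, 34], [284.4, 192.0])]
green []
orange [([230, 83, 33, 25, 344], [245.0, 94.2]), ([267, 148, 11, 7, 23], [270.7, 152.0]), ([252, 174, 5, 3, 14], [254.1, 175.1]), ([253, 179, 2, 4, 8], [253.5, 180.5])]
green [([285, 194, 11, 7, 63], [290.4, 197.1]), ([283, 221, 10, 3, 19], [287.5, 222.1]), ([284, 225, 9, 3, 18], [288.0, 226.3]), ([285, 230, 7, 2, 14], [288.0, 230.5]), ([286, 234, 6, 3, 11], [288.3, 234.9]), ([287, 239, 4, 2, 8], [288.5, 239.5])]
[ 0.57003228 -0.04009163  0.077     ] [ 0.58678644 -0.01054013  0.101     ] [0.47929832 0.04429539 0.087     ]
```

View pics/tc.png

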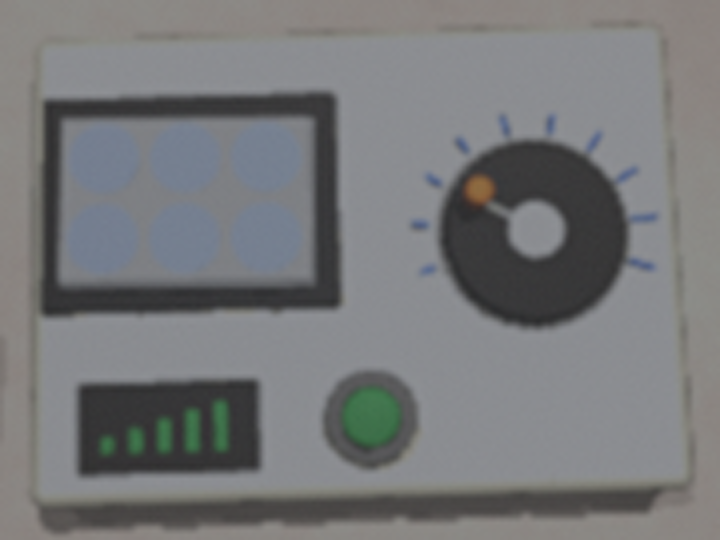

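View pics/sc.png

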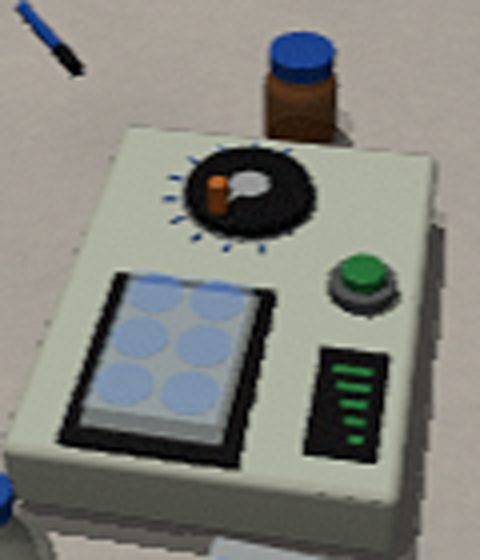

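Run:
```python
from h import *
from scipy.spatial.transform import Rotation as Ro
s=telemetry.read_state(); R=Ro.from_euler('xyz',s['ee_rot'],degrees=True).as_matrix(); print(R.round(3)); 
d=optics.capture("wrist"); Rc,t=RT(d); C=-Rc.T@t; print("cam in tool",R.T@(C-s['eef_pos']),"axes in tool cols",(R.T@Rc.T).round(3))
t=optics.capture("top"); sd=optics.capture("side")
def g(d,box,f):
    u0,v0,u1,v1=box; m=f(d["pixels"])[v0:v1,u0:u1]; ys,xs=np.nonzero(m); return xs.mean()+u0, ys.mean()+v0,len(xs)
g2=lambda p: cv2.inRange(cv2.cvtColor(p,cv2.COLOR_BGR2HSV),(45,80,30),(90,255,255))
a=g(t,(245,235,272,265),g2); b=g(sd,(280,190,300,204),g2); print(a,b,tri(ray(t,*a[:2]),ray(sd,*b[:2])))
a=(284.4,192.0); b=(254.2,174.8); print("post",tri(ray(t,*a),ray(sd,*b)), atz(t,*a,.101))
```

```text
[[-0.    -0.894  0.447]
 [-0.001  0.447  0.894]
 [-1.    -0.    -0.001]]
cam in tool [0.03045738 0.06735064 0.00015852] axes in tool cols [[ 0.    -0.27   0.963]
 [-0.    -0.963 -0.27 ]
 [ 1.    -0.    -0.   ]]
(np.float64(257.38922155688624), np.float64(248.74850299401197), 167) (np.float64(290.4111111111111), np.float64(198.1), 90) (array([0.47962596, 0.04527457, 0.07863494]), [np.float64(0.00031055649582799067), np.float64(0.00031055649582796324)])
post (array([ 0.58660863, -0.00960608,  0.0989849 ]), [np.float64(0.0005419825572448409), np.float64(0.0005419825572448462)]) [ 0.58681288 -0.00937844  0.101     ]
```

```bash
python3 -m handwheel '[0,-0.0424,-0.0225,0,0,0,0, 0,-0.0424,-0.0225,0,0,0,0, 0,-0.0424,-0.0225,0,0,0,0, 0,-0.0424,-0.0225,0,0,0,0, 0,-0.0424,-0.0225,0,0,0,0, 0,-0.0424,-0.0225,0,0,0,0, 0,-0.0424,-0.0225,0,0,0,0, 0,-0.0424,-0.0225,0,0,0,0, 0,-0.0424,-0.0225,0,0,0,0, 0,-0.0424,-0.0225,0,0,0,0, 0,-0.0424,-0.0225,0,0,0,0, 0,-0.0424,-0.0225,0,0,0,0, 0,0,0,-10.5,0,0,0, 0,0,0,-10.5,0,0,0, 0,0,0,-10.5,0,0,0, 0,0,0,-10.5,0,0,0, 0,0,0,-10.5,0,0,0, 0,0,0,-10.5,0,0,0, 0,0,0,-10.5,0,0,0, 0,0,0,-10.5,0,0,0]' 20
python3 - <<'E'
from h import *
from scipy.spatial.transform import Rotation as Ro
s=telemetry.read_state(); R=Ro.from_euler('xyz',s['ee_rot'],degrees=True).as_matrix(); print(R.round(3),s)
d=optics.capture("wrist"); cv2.imwrite("pics/w1.png",d["pixels"]); print(RT(d))
E
```

```text
clock: 2.9
eef_pos: [0.5691, 0.0004, 0.4047]
ee_rot: [65.9, 90.0, -146.3]
ft_force: [-0.5, -0.1, -0.3]
width: 0.002
[[-0.    -0.533 -0.846]
 [-0.    -0.846  0.533]
 [-1.     0.     0.   ]] {'clock': 2.9, 'joints': array([ 4.51027929e-02,  1.80221604e+01,  5.34730353e+00,  7.73318313e+01,
       -4.44910911e-03, -5.77294270e+01]), 'qvel': array([ 4.66442267e-02,  3.20364974e-02,  7.84913916e-02, -2.58134969e-02,
        4.34965261e-02, -8.33190388e+01]), 'joint_torque': array([-1.40260781e-03, -6.00150347e+01,  3.48540473e+01,  3.33018863e-03,
       -5.45334860e-04,  2.42351733e+00]), 'eef_pos': array([5.69090326e-01, 4.37624853e-04, 4.04673625e-01]), 'ee_rot': array([  65.90323488,   89.99196718, -146.3222351 ]), 'ft_force': array([-0.4680636 , -0.0570042 , -0.25210176]), 'moment': array([-0.01375628,  0.018969  ,  0.03375238]), 'width': 0.001948581433899604}
(array([[-8.45868041e-01,  5.33392074e-01,  3.89446451e-04],
       [ 5.13650286e-01,  8.14363725e-01,  2.70139052e-01],
       [ 1.43772878e-01,  2.28702030e-01, -9.62821240e-01]]), array([ 0.48221092, -0.32800583,  0.29680291]))
```

View pics/w1.png

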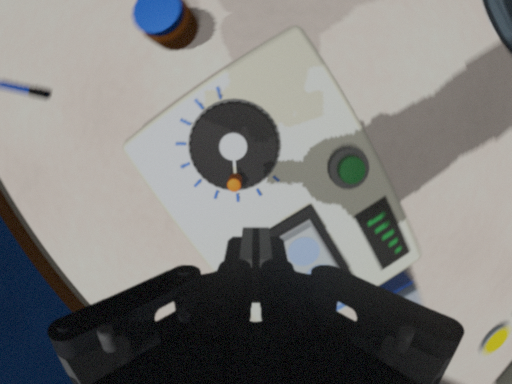

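Run:
```python
from h import *
d=optics.capture("wrist"); s=telemetry.read_state(); print(s['eef_pos'],s['ee_rot'])
px=d["pixels"]; cv2.imwrite("pics/w2.png",crop(px,150,75,400,275,3))
m=orange(px); m[:150]=0; m[200:]=0; ys,xs=np.nonzero(m); print("post px",xs.mean(),ys.mean(),len(xs),xs.min(),xs.max(),ys.min(),ys.max())
g2=cv2.inRange(cv2.cvtColor(px,cv2.COLOR_BGR2HSV),(45,80,25),(90,255,255))[140:190,325:375]; y2,x2=np.nonzero(g2); b=(x2.mean()+325,y2.mean()+140); print("btn",b,len(x2),atz(d,*b,.087,True))
# dial: hub
print("post",atz(d,xs.mean(),ys.mean()+0,.101,True))
# dial disc fit: dark
gray=cv2.cvtColor(px,cv2.COLOR_BGR2GRAY); mm=((gray<75)*255).astype(np.uint8); mm[:90]=0;mm[205:]=0;mm[:,:180]=0;mm[:,290:]=0
n,l,st,c=cv2.connectedComponentsWithStats(mm); i=1+st[1:,4].argmax(); cnt=cv2.findContours((l==i).astype(np.uint8),cv2.RETR_EXTERNAL,cv2.CHAIN_APPROX_NONE)[0][0]
P=np.array([atz(d,*q[0],.077,True)[:2] for q in cnt]); (cx,cy),r=cv2.minEnclosingCircle((P*1000).astype(np.float32)); print(st[i],cx,cy,r)
A=np.c_[2*P,np.ones(len(P))]; sol=np.linalg.lstsq(A,(P**2).sum(1),rcond=None)[0]; print("circle",sol[:2],np.sqrt(sol[2]+sol[:2]@sol[:2]))
t=optics.capture("top")
for q in [(233,147)]: print("hub",atz(d,*q,.077,True))
T=np.array([(428,270),(419,225),(433,180),(461,145),(504,126),(550,125),(595,141),(627,173),(643,217),(641,265)])/4.+[165,145]
Q=np.array([atz(t,*q,.065)[:2] for q in T]); A=np.c_[2*Q,np.ones(10)]; sol=np.linalg.lstsq(A,(Q**2).sum(1),rcond=None)[0]; print("ticks circ",sol[:2],np.degrees(np.arctan2(Q[:,1]-sol[1],Q[:,0]-sol[0])))
```

```text
[5.69103134e-01 4.31512521e-04 4.04649553e-01] [  64.25587534   89.98941754 -148.19140388]
post px 234.04093567251462 181.98830409356725 171 226 241 174 190
btn (np.float64(351.2920962199313), np.float64(171.71821305841925)) 582 [0.48221263 0.04415956 0.087     ]
post [ 0.58681055 -0.01147228  0.101     ]
[ 191  101   89   87 5167] 570.4376220703125 -39.41268539428711 45.43425750732422
circle [ 0.56993289 -0.04041612] 0.043738213491516686
hub [ 0.57277522 -0.03848906  0.077     ]
ticks circ [ 0.5697228 -0.0399618] [ 108.65136126   85.12162345   60.63069802   37.11531794   12.45556786
  -11.71513774  -36.38126755  -59.43406507  -83.52473582 -108.49857856]
```

View pics/w2.png

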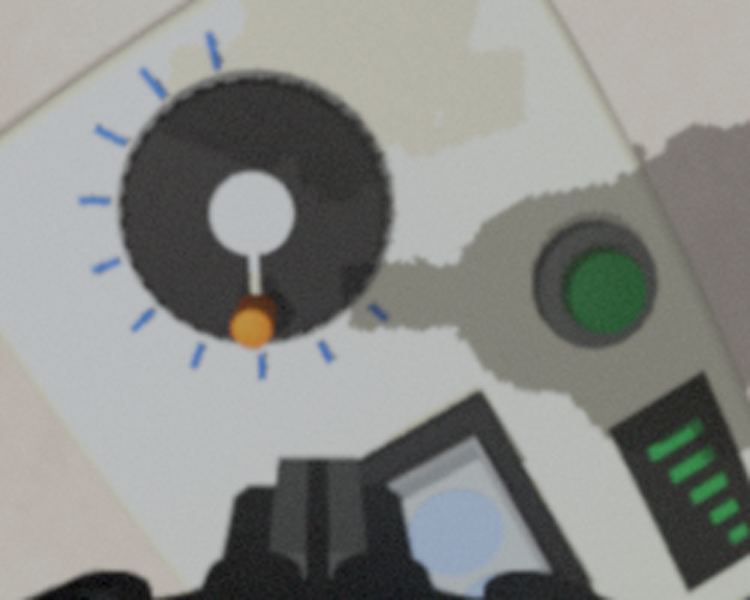

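Run:
```python
from h import *
from scipy.spatial.transform import Rotation as Ro
d=optics.capture("wrist"); s=telemetry.read_state(); R=Ro.from_euler('xyz',s['ee_rot'],degrees=True).as_matrix(); p=s['eef_pos']
for x in (.1734,.165,.155,.145,.135,.125):
    print(x,[tuple(((np.array(proj(d,p+R@[x,y,z],True))-[150,75])*3).round(0)) for y in(.011,-.011) for z in (0,.0075,.0145)])
s=optics.capture("side"); cv2.imwrite("pics/s2.png",crop(s["pixels"],200,30,400,230,4))
```

```text
0.1734 [(np.float64(323.0), np.float64(445.0)), (np.float64(366.0), np.float64(445.0)), (np.float64(407.0), np.float64(445.0)), (np.float64(322.0), np.float64(557.0)), (np.float64(364.0), np.float64(556.0)), (np.float64(402.0), np.float64(556.0))]
0.165 [(np.float64(323.0), np.float64(464.0)), (np.float64(369.0), np.float64(464.0)), (np.float64(411.0), np.float64(464.0)), (np.float64(323.0), np.float64(580.0)), (np.float64(366.0), np.float64(580.0)), (np.float64(406.0), np.float64(579.0))]
0.155 [(np.float64(324.0), np.float64(489.0)), (np.float64(373.0), np.float64(489.0)), (np.float64(418.0), np.float64(489.0)), (np.float64(323.0), np.float64(611.0)), (np.float64(369.0), np.float64(610.0)), (np.float64(412.0), np.float64(610.0))]
0.145 [(np.float64(324.0), np.float64(519.0)), (np.float64(377.0), np.float64(518.0)), (np.float64(425.0), np.float64(518.0)), (np.float64(323.0), np.float64(645.0)), (np.float64(372.0), np.float64(645.0)), (np.float64(418.0), np.float64(644.0))]
0.135 [(np.float64(325.0), np.float64(552.0)), (np.float64(381.0), np.float64(552.0)), (np.float64(434.0), np.float64(551.0)), (np.float64(324.0), np.float64(684.0)), (np.float64(376.0), np.float64(683.0)), (np.float64(424.0), np.float64(682.0))]
0.125 [(np.float64(326.0), np.float64(591.0)), (np.float64(387.0), np.float64(590.0)), (np.float64(443.0), np.float64(589.0)), (np.float64(325.0), np.float64(727.0)), (np.float64(380.0), np.float64(727.0)), (np.float64(432.0), np.float64(725.0))]
```

View pics/s2.png

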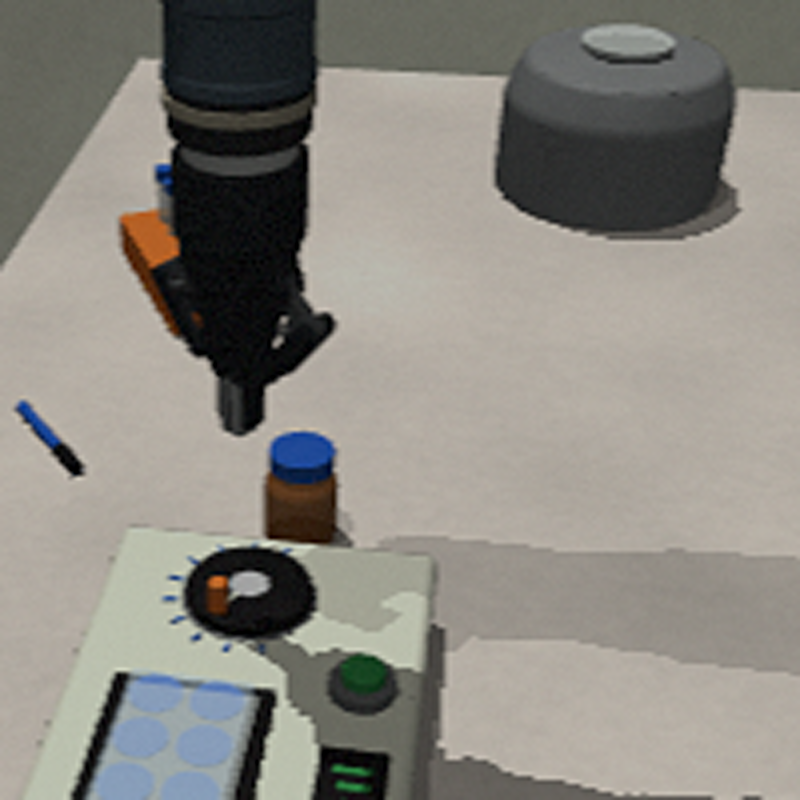

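```bash
cat >> h.py <<'E'
from scipy.spatial.transform import Rotation as Ro
C=np.array([.570,-.040]); 
def pose():
    s=telemetry.read_state(); return s,np.array(s['eef_pos']),Ro.from_euler('xyz',s['ee_rot'],degrees=True).as_matrix()
def rel():
    s,p,R=pose(); v=R.T@np.r_[p[:2]-C,0]; za=np.degrees(np.arctan2(R[1,2],R[0,2]))
    print("t",s['clock'],"TCP",p.round(4),"tipz",round(p[2]-.1734,4),"zang",za.round(2),"tilt",np.degrees(np.arccos(-R[2,0])).round(2),"rel y,z mm",(v[1:]*1000).round(2),"F tool",(R.T@s['ft_force']).round(2),"j",np.round(s['joints'],1))
    return s,p,R
def goto(xyz,za):
    s,p,R=pose(); z0=np.degrees(np.arctan2(R[1,2],R[0,2])); print("shift tool",(R.T@(np.array(xyz)-p)).round(4),"turn x",-((za-z0+180)%360-180))
def post():
    d=optics.capture("wrist"); px=d["pixels"]; m=orange(px); m[250:]=0
    n,l,st,c=cv2.connectedComponentsWithStats(m)
    out=[]
    for i in range(1,n):
        if st[i,4]>20:
            q=atz(d,*c[i],.099,True); out.append((st[i,4],c[i].round(0).tolist(),q[:2].round(4).tolist(),"ang",round(float(np.degrees(np.arctan2(q[1]-C[1],q[0]-C[0]))),1),"r",round(float(np.hypot(*(q[:2]-C)))*1000,1)))
    print(out); return d
E
python3 - <<'E'
from h import *
rel(); goto((.559,.0053,.2585),150.3); post()
E
```

```text
t 3.15 TCP [5.691e-01 4.000e-04 4.047e-01] tipz 0.2313 zang 147.19 tilt 0.01 rel y,z mm [-33.49  22.67] F tool [ 0.03  0.51 -0.42] j [  0.   18.    5.3  77.3  -0.  -57.1]
shift tool [0.1462 0.0014 0.0111] turn x -3.109585650630976
[(np.int32(98), [161.0, 37.0], [0.5683, -0.1678], 'ang', -90.8, 'r', 127.9), (np.int32(170), [234.0, 182.0], [0.5869, -0.0111], 'ang', 59.6, 'r', 33.5)]
```

```bash
python3 -m handwheel '[0,0.0007,0.0056,-1.5,0,0,0, 0,0.0007,0.0055,-1.6,0,0,0, 0.03,0,0,0,0,0,0, 0.03,0,0,0,0,0,0, 0.03,0,0,0,0,0,0, 0.025,0,0,0,0,0,0, 0.015,0,0,0,0,0,0, 0,0,0,0,0,0,0, 0,0,0,0,0,0,0]'
python3 - <<'E'
from h import *
rel(); d=post(); cv2.imwrite("pics/w3.png",crop(d["pixels"],130,75,380,275,3)); goto((.559,.0053,.2585),150.3)
s=optics.capture("side"); cv2.imwrite("pics/s3.png",crop(s["pixels"],200,90,320,190,6))
E
```

```text
clock: 4.32
eef_pos: [0.5593, 0.0051, 0.2756]
ee_rot: [-154.1, 89.9, -3.6]
ft_force: [-0.1, -0.2, -0.2]
width: 0.003
t 4.325 TCP [0.5593 0.0051 0.2756] tipz 0.1022 zang 150.53 tilt 0.07 rel y,z mm [-34.    31.55] F tool [ 0.22  0.24 -0.01] j [  0.5  21.1  -9.7  59.1  -0.  -60. ]
[(np.int32(106), [109.0, 4.0], [0.5639, -0.1481], 'ang', -93.2, 'r', 108.3), (np.int32(710), [200.0, 234.0], [0.5848, -0.013], 'ang', 61.2, 'r', 30.8)]
shift tool [ 0.0173 -0.      0.0004] turn x 0.2315009810021138
```

View pics/w3.png

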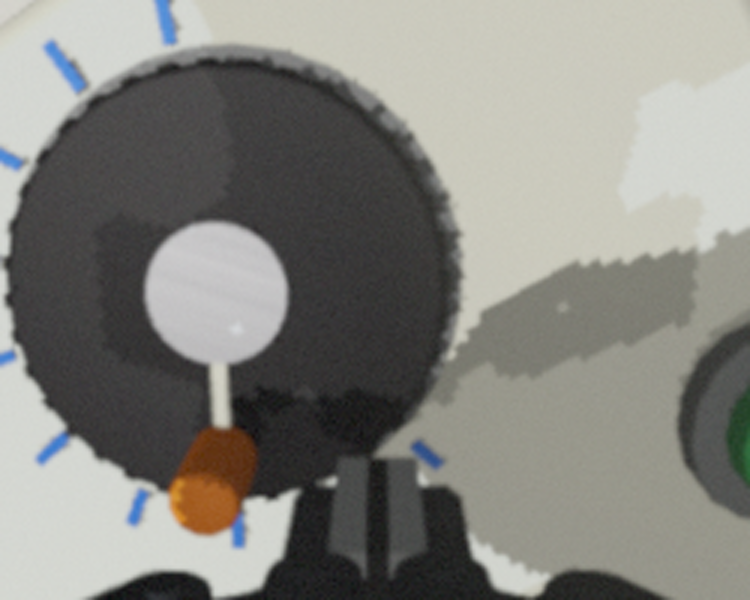

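View pics/s3.png

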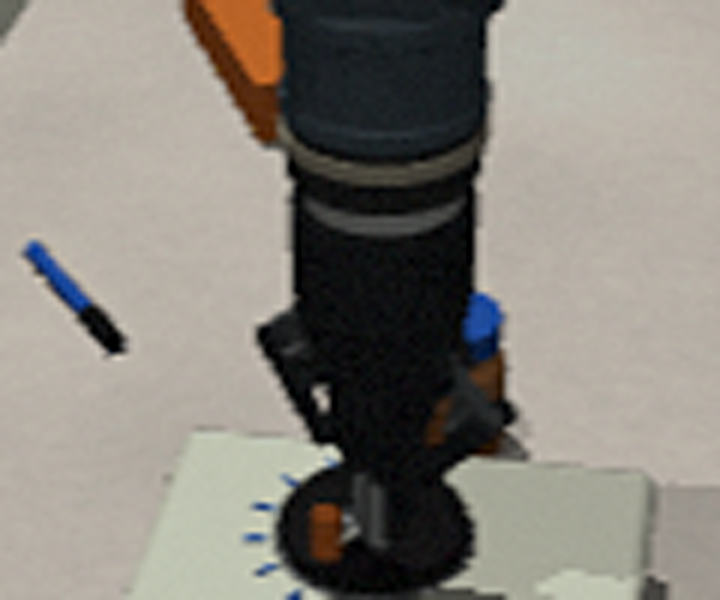

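The wrist view shows the post top at crop (205,500) and the tips at (377,460), so the gap is clear and the post lies in the push direction. I'll go down beside it and creep in.

```bash
python3 -m handwheel '[0.009,0,0,0,0,0,0, 0.008,0,0,0,0,0,0, 0,0,-0.002,0,0,0,0, 0,0,-0.002,0,0,0,0, 0,0,-0.002,0,0,0,0, 0,0,-0.002,0,0,0,0, 0,0,0,0,0,0,0]'
python3 - <<'E'
from h import *
rel(); d=post(); cv2.imwrite("pics/w4.png",crop(d["pixels"],130,75,380,275,3))
E
```

```text
clock: 5.3
eef_pos: [0.5661, 0.001, 0.2578]
ee_rot: [-165.7, 90.0, -15.2]
ft_force: [-0.3, 0.3, -1.4]
width: -0.0
t 5.3 TCP [0.5661 0.001  0.2578] tipz 0.0844 zang 150.52 tilt 0.01 rel y,z mm [-33.8   23.62] F tool [ 1.38 -0.1   0.38] j [  0.1  22.6 -10.3  57.2  -0.  -60.4]
[(np.int32(27), [115.0, 3.0], [0.5633, -0.1395], 'ang', -93.8, 'r', 99.7), (np.int32(465), [211.0, 240.0], [0.5816, -0.0168], 'ang', 63.5, 'r', 25.9)]
```

View pics/w4.png

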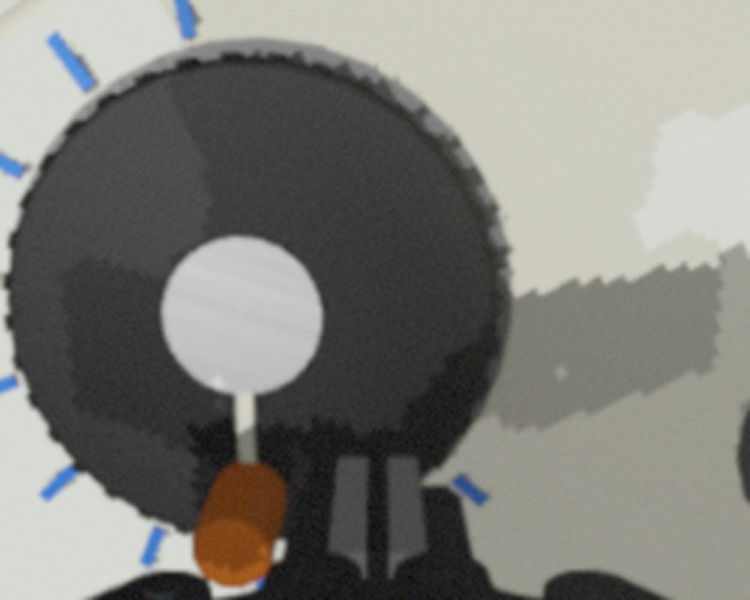

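```bash
python3 -m handwheel '[0,-0.00054,-0.0009,1.5,0,0,0, 0,-0.00054,-0.0009,1.5,0,0,0, 0,-0.00054,-0.0009,1.5,0,0,0, 0,-0.00054,-0.0009,1.5,0,0,0, 0,-0.00054,-0.0009,1.5,0,0,0, 0,-0.00054,-0.0009,1.5,0,0,0]'
python3 - <<'E'
from h import *
rel(); d=post(); cv2.imwrite("pics/w5.png",crop(d["pixels"],130,75,380,275,3))
E
```

```text
clock: 6.1
eef_pos: [0.572, 0.0011, 0.2577]
ee_rot: [11.5, 90.0, 153.0]
ft_force: [-2.3, 2.2, 1.2]
width: -0.001
t 6.1 TCP [0.572  0.0011 0.2577] tipz 0.0843 zang 141.44 tilt 0.04 rel y,z mm [-33.37  24.02] F tool [-1.2  -0.26  3.14] j [  0.1  23.1  -9.4  57.5   0.  -51.3]
[(np.int32(613), [80.0, 10.0], [0.5622, -0.1497], 'ang', -94.1, 'r', 109.9), (np.int32(402), [217.0, 240.0], [0.5823, -0.0173], 'ang', 61.6, 'r', 25.8)]
```

View pics/w5.png

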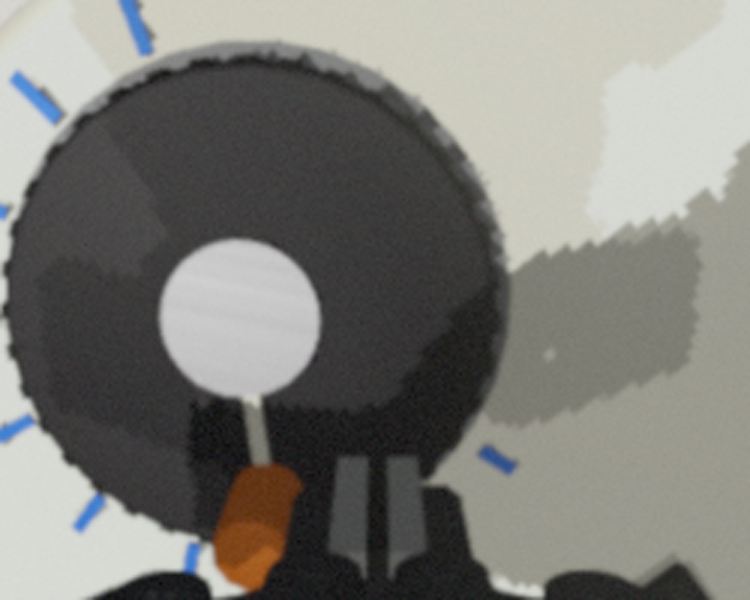

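```bash
cat >> h.py <<'E'
def dial(save=None):
    d=optics.capture("wrist"); g=cv2.cvtColor(d["pixels"],cv2.COLOR_BGR2HSV); V=g[...,2].astype(np.float32); S=g[...,1]
    A=np.arange(-120,130,1.0); best=[]
    for a in A:
        vs=[]
        for r in (.0185,.020,.0215,.023,.0245):
            u,v=proj(d,[C[0]+r*np.cos(np.radians(a)),C[1]+r*np.sin(np.radians(a)),.077],True)
            if 0<=u<511 and 0<=v<383: vs.append(V[int(round(v)),int(round(u))]*(S[int(round(v)),int(round(u))]<90))
        best.append(np.mean(vs) if len(vs)==5 else 0)
    best=np.array(best); i=best.argmax(); w=best>0.7*best[i]; w&=abs(A-A[i])<8
    a=A[w].mean(); print("pointer ang",round(a,1),"stop",round((108.5-a)/24.1,2),"bright",best[i].round(0),np.median(best).round(0))
    if save: cv2.imwrite(save,crop(d["pixels"],130,75,380,275,3))
E
python3 - <<'E'
from h import *
dial()
E
python3 -m handwheel '[0,-0.00054,-0.0009,1.5,0,0,0, 0,-0.00054,-0.0009,1.5,0,0,0, 0,-0.00054,-0.0009,1.5,0,0,0]'
python3 - <<'E'
from h import *
rel(); dial("pics/w6.png")
E
```

```text
pointer ang 53.5 stop 2.28 bright 127.0 56.0
clock: 6.58
eef_pos: [0.5755, 0.0004, 0.2577]
ee_rot: [-140.3, 90.0, -3.4]
ft_force: [0.3, 2.0, -0.3]
width: 0.003
t 6.575 TCP [5.755e-01 4.000e-04 2.577e-01] tipz 0.0843 zang 136.92 tilt 0.02 rel y,z mm [-33.3   23.56] F tool [ 0.34 -1.69  1.13] j [  0.   23.4  -8.9  57.7  -0.  -46.9]
pointer ang 48.5 stop 2.49 bright 124.0 57.0
```

View pics/w6.png

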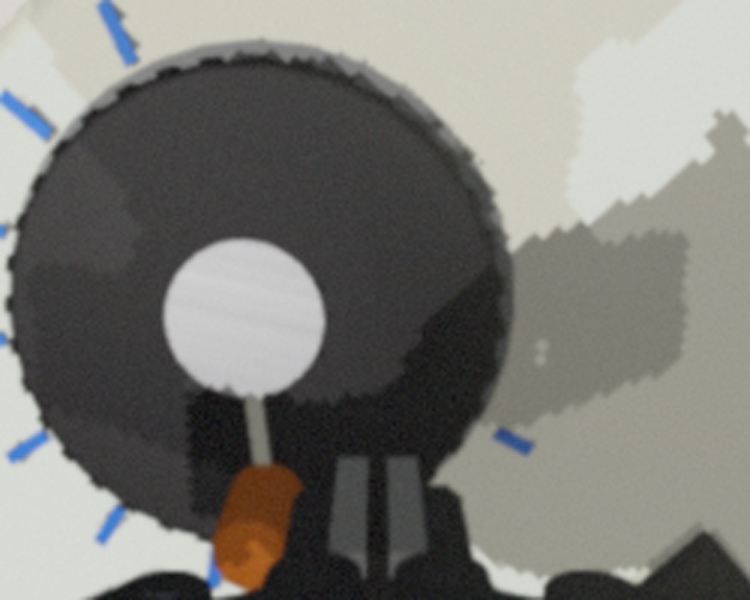

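```bash
python3 -m handwheel '[0,-0.00058,-0.0009,1.5,0,0,0, 0,-0.00058,-0.0009,1.5,0,0,0, 0,0,0,0,0,0,0]'
python3 - <<'E'
from h import *
rel(); dial("pics/w7.png")
E
```

```text
clock: 7.0
eef_pos: [0.5775, -0.0002, 0.2577]
ee_rot: [151.5, 90.0, -74.5]
ft_force: [0.2, 1.0, 0.7]
width: 0.002
t 7.0 TCP [ 5.775e-01 -2.000e-04  2.577e-01] tipz 0.0843 zang 133.98 tilt 0.03 rel y,z mm [-33.08  23.42] F tool [-0.66 -0.88  0.55] j [ -0.   23.6  -8.6  57.8  -0.  -44. ]
pointer ang 45.5 stop 2.61 bright 124.0 58.0
```

View pics/w7.png

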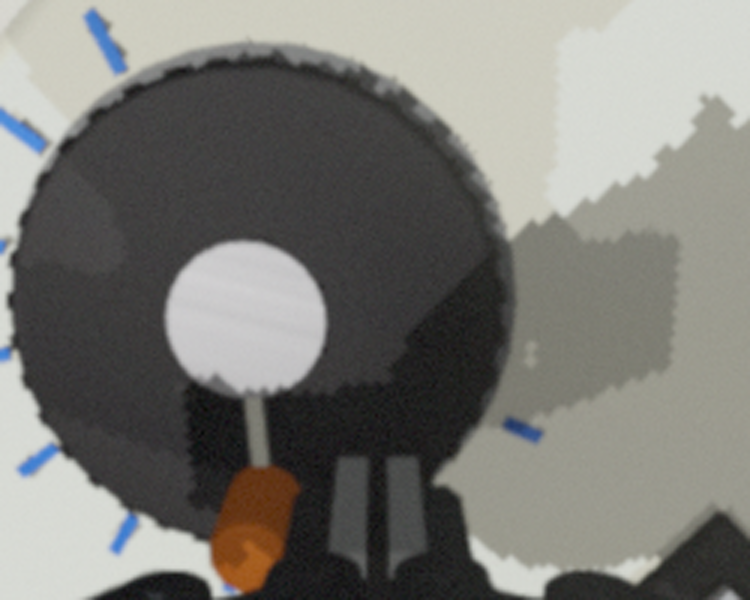

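```bash
python3 -m handwheel '[0,-0.0006,-0.0009,1.5,0,0,0, 0,0,0,0,0,0,0]'
python3 - <<'E'
from h import *
rel(); dial()
E
python3 -m handwheel '[0,-0.0006,-0.0009,1.5,0,0,0, 0,0,0,0,0,0,0]'
python3 - <<'E'
from h import *
rel(); dial("pics/w8.png")
E
```

```text
clock: 7.3
eef_pos: [0.5785, -0.0003, 0.2577]
ee_rot: [157.3, 90.0, -70.2]
ft_force: [-0.0, 0.8, -1.3]
width: 0.0
t 7.3 TCP [ 5.785e-01 -3.000e-04  2.577e-01] tipz 0.0843 zang 132.49 tilt 0.01 rel y,z mm [-33.1   23.49] F tool [ 1.27 -0.53  0.58] j [ -0.   23.7  -8.5  57.9  -0.  -42.5]
pointer ang 41.5 stop 2.78 bright 123.0 58.0
clock: 7.6
eef_pos: [0.5796, -0.0005, 0.2577]
ee_rot: [170.1, 90.0, -58.9]
ft_force: [0.2, 0.5, 0.1]
width: 0.001
t 7.6 TCP [ 5.796e-01 -5.000e-04  2.577e-01] tipz 0.0843 zang 130.99 tilt 0.01 rel y,z mm [-33.16  23.53] F tool [-0.11 -0.5   0.22] j [ -0.   23.7  -8.3  57.9  -0.  -41. ]
pointer ang 34.5 stop 3.07 bright 124.0 58.0
```

View pics/w8.png

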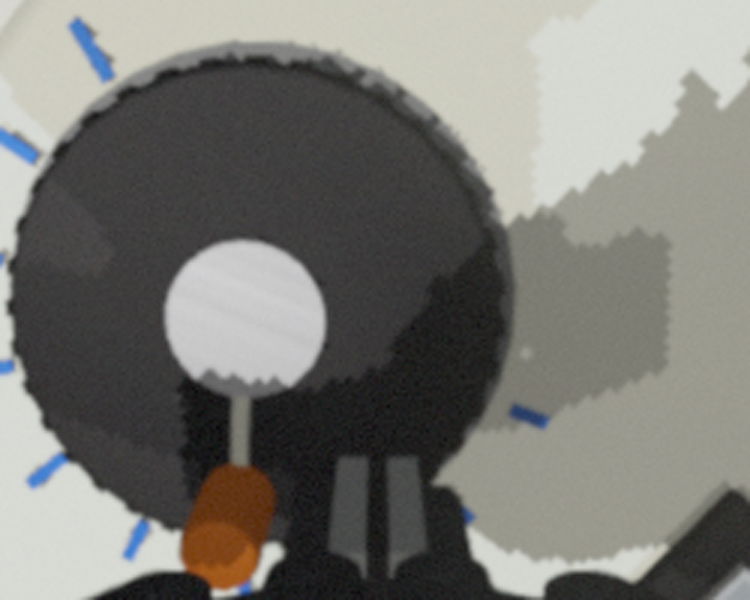

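```bash
python3 -m handwheel '[0,-0.0008,-0.00117,2,0,0,0, 0,-0.0008,-0.00117,2,0,0,0, 0,-0.0008,-0.00117,2,0,0,0, 0,-0.0008,-0.00117,2,0,0,0, 0,-0.0008,-0.00117,2,0,0,0, 0,-0.0008,-0.00117,2,0,0,0, 0,-0.0008,-0.00117,2,0,0,0, 0,-0.0008,-0.00117,2,0,0,0, 0,-0.0008,-0.00117,2,0,0,0, 0,0,0,0,0,0,0]'
python3 - <<'E'
from h import *
rel(); dial("pics/w9.png")
E
```

```text
clock: 8.9
eef_pos: [0.5915, -0.0056, 0.2577]
ee_rot: [-161.9, 90.0, -48.9]
ft_force: [-0.7, 0.9, 0.4]
width: 0.002
t 8.9 TCP [ 0.5915 -0.0056  0.2577] tipz 0.0843 zang 112.98 tilt 0.03 rel y,z mm [-33.21  23.31] F tool [-0.4   0.33  1.08] j [ -0.5  24.8  -6.6  58.6  -0.  -23.5]
pointer ang 25.0 stop 3.46 bright 124.0 34.0
```

View pics/w9.png

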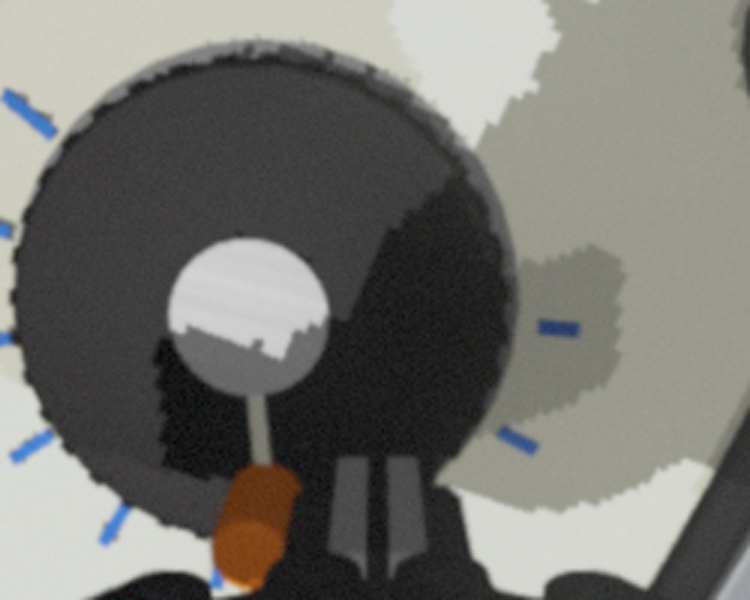

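```bash
python3 -m handwheel '[0,-0.0006,-0.0009,1.5,0,0,0, 0,-0.0006,-0.0009,1.5,0,0,0, 0,0,0,0,0,0,0, 0,0,0,0,0,0,0]'
python3 - <<'E'
from h import *
rel(); dial()
E
python3 -m handwheel '[0,-0.0004,-0.0006,1,0,0,0, 0,0,0,0,0,0,0, 0,0,0,0,0,0,0]'
python3 - <<'E'
from h import *
rel(); dial("pics/w10.png")
E
```

```text
clock: 9.45
eef_pos: [0.5931, -0.0067, 0.2577]
ee_rot: [167.7, 90.0, -82.2]
ft_force: [0.1, -0.0, -0.8]
width: -0.0
t 9.45 TCP [ 0.5931 -0.0067  0.2577] tipz 0.0843 zang 110.03 tilt 0.01 rel y,z mm [-33.09  23.43] F tool [ 0.82 -0.05 -0.02] j [ -0.6  24.9  -6.3  58.7  -0.  -20.7]
pointer ang 12.5 stop 3.98 bright 124.0 32.0
clock: 9.88
eef_pos: [0.5936, -0.007, 0.2577]
ee_rot: [147.9, 90.0, -103.1]
ft_force: [-0.5, 0.4, -0.6]
width: 0.001
t 9.875 TCP [ 0.5936 -0.007   0.2577] tipz 0.0843 zang 109.03 tilt 0.01 rel y,z mm [-33.08  23.48] F tool [0.59 0.39 0.53] j [ -0.7  25.   -6.2  58.8  -0.  -19.7]
pointer ang 13.0 stop 3.96 bright 125.0 31.0
```

View pics/w10.png

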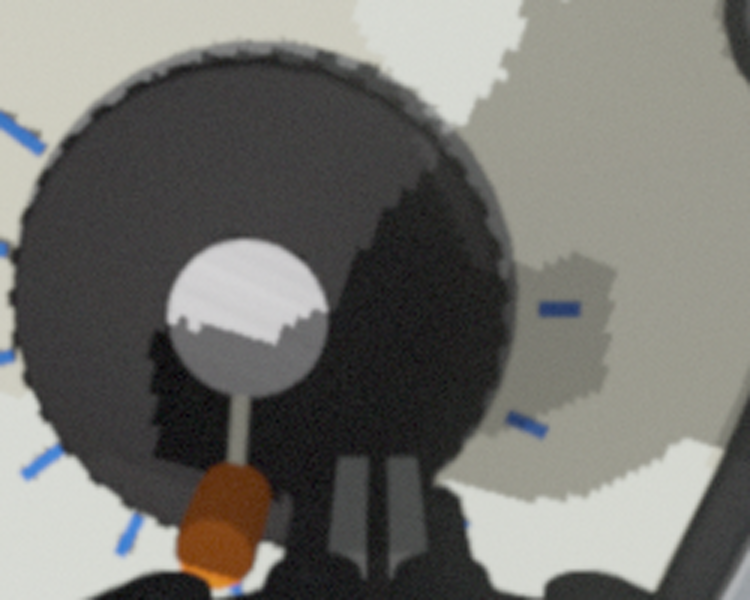

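Stop 4 is reached. The next click should snap at a tool z angle of about 86–87.

```bash
python3 -m handwheel '[0,-0.0008,-0.00117,2,0,0,0, 0,-0.0008,-0.00117,2,0,0,0, 0,-0.0008,-0.00117,2,0,0,0, 0,-0.0008,-0.00117,2,0,0,0, 0,-0.0008,-0.00117,2,0,0,0, 0,-0.0008,-0.00117,2,0,0,0, 0,-0.0008,-0.00117,2,0,0,0, 0,-0.0008,-0.00117,2,0,0,0, 0,-0.0008,-0.00117,2,0,0,0, 0,-0.0008,-0.00117,2,0,0,0, 0,0,0,0,0,0,0]'
python3 - <<'E'
from h import *
rel(); dial()
E
python3 -m handwheel '[0,-0.0006,-0.0009,1.5,0,0,0, 0,-0.0004,-0.0006,1,0,0,0, 0,0,0,0,0,0,0, 0,0,0,0,0,0,0]'
python3 - <<'E'
from h import *
rel(); dial("pics/w11.png")
E
```

```text
clock: 11.3
eef_pos: [0.6037, -0.0173, 0.2578]
ee_rot: [-141.3, 90.0, -52.3]
ft_force: [-0.0, -0.0, -0.3]
width: 0.004
t 11.3 TCP [ 0.6037 -0.0173  0.2578] tipz 0.0844 zang 88.97 tilt 0.04 rel y,z mm [-33.26  23.27] F tool [ 0.35  0.02 -0.04] j [-1.6 25.9 -4.7 59.4 -0.  -0.6]
pointer ang 2.5 stop 4.4 bright 123.0 25.0
clock: 11.85
eef_pos: [0.6044, -0.0186, 0.2577]
ee_rot: [-177.8, 90.0, -91.3]
ft_force: [0.4, 0.4, -0.3]
width: 0.002
t 11.85 TCP [ 0.6044 -0.0186  0.2577] tipz 0.0843 zang 86.53 tilt 0.01 rel y,z mm [-33.09  23.4 ] F tool [ 0.25 -0.41  0.47] j [-1.8 26.  -4.5 59.5 -0.   1.7]
pointer ang -9.5 stop 4.9 bright 123.0 24.0
```

View pics/w11.png

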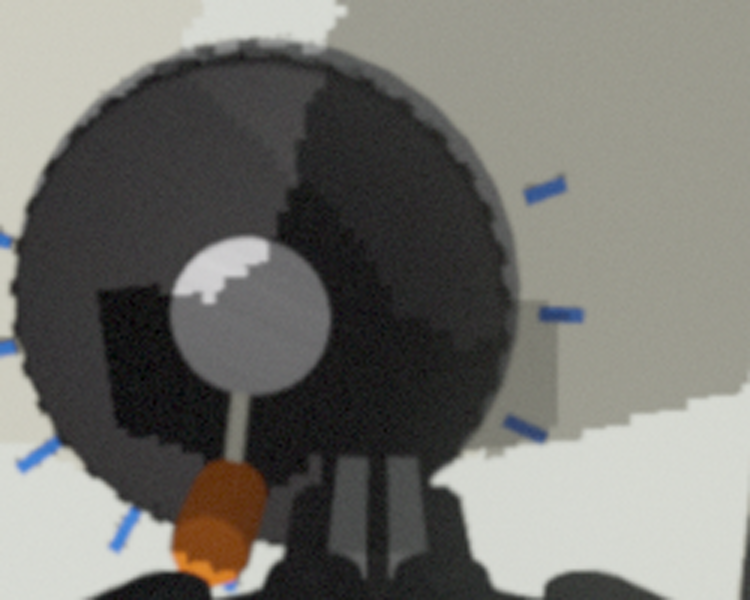

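```bash
python3 -m handwheel '[0,-0.0008,-0.00117,2,0,0,0, 0,-0.0008,-0.00117,2,0,0,0, 0,-0.0008,-0.00117,2,0,0,0, 0,-0.0008,-0.00117,2,0,0,0, 0,-0.0008,-0.00117,2,0,0,0, 0,-0.0008,-0.00117,2,0,0,0, 0,-0.0008,-0.00117,2,0,0,0, 0,-0.0008,-0.00117,2,0,0,0, 0,-0.0008,-0.00117,2,0,0,0, 0,-0.0008,-0.00117,2,0,0,0, 0,-0.0006,-0.0009,1.5,0,0,0, 0,0,0,0,0,0,0]'
python3 - <<'E'
from h import *
rel(); dial()
E
python3 -m handwheel '[0,-0.0004,-0.0006,1,0,0,0, 0,0,0,0,0,0,0, 0,-0.0004,-0.0006,1,0,0,0, 0,0,0,0,0,0,0, 0,0,0,0,0,0,0]'
python3 - <<'E'
from h import *
rel(); dial("pics/w12.png")
E
```

```text
clock: 13.4
eef_pos: [0.61, -0.033, 0.2578]
ee_rot: [-136.4, 90.0, -71.4]
ft_force: [-0.0, 0.3, -0.3]
width: -0.002
t 13.4 TCP [ 0.61   -0.033   0.2578] tipz 0.0844 zang 64.99 tilt 0.03 rel y,z mm [-33.26  23.21] F tool [0.28 0.19 0.29] j [-3.1 26.5 -3.6 59.9 -0.  21.9]
pointer ang -20.5 stop 5.35 bright 123.0 26.0
clock: 14.08
eef_pos: [0.6101, -0.0342, 0.2577]
ee_rot: [171.6, 90.0, -125.3]
ft_force: [0.1, 0.3, -0.5]
width: -0.001
t 14.075 TCP [ 0.6101 -0.0342  0.2577] tipz 0.0843 zang 63.03 tilt 0.01 rel y,z mm [-33.08  23.35] F tool [0.45 0.03 0.31] j [-3.2 26.5 -3.6 59.9 -0.  23.8]
pointer ang -23.5 stop 5.48 bright 124.0 27.0
```

View pics/w12.png

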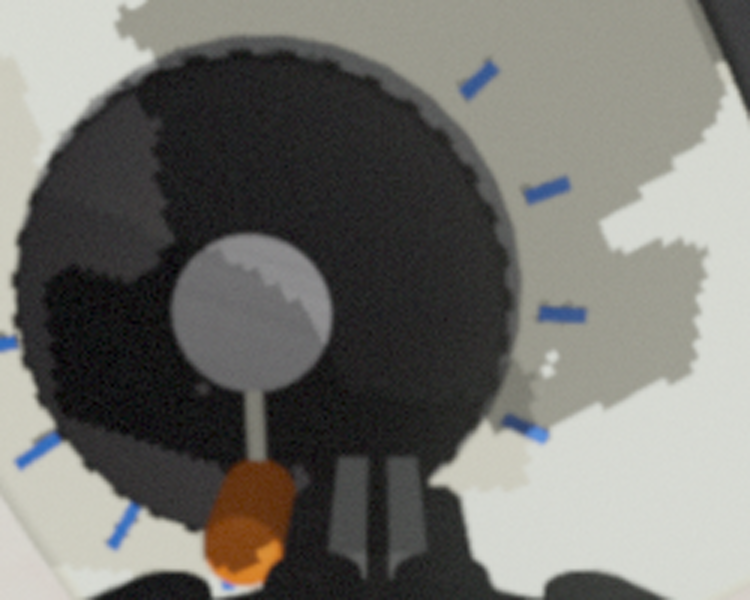

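```bash
python3 -m handwheel '[0,-0.0004,-0.0006,1,0,0,0, 0,0,0,0,0,0,0, 0,0,0,0,0,0,0, 0,0,0,0,0,0,0]'
python3 - <<'E'
from h import *
rel(); dial("pics/w13.png")
E
```

```text
clock: 14.62
eef_pos: [0.6102, -0.0349, 0.2577]
ee_rot: [-170.3, 90.0, -108.3]
ft_force: [-0.9, 1.0, -0.3]
width: -0.004
t 14.625 TCP [ 0.6102 -0.0349  0.2577] tipz 0.0843 zang 62.03 tilt 0.0 rel y,z mm [-33.08  23.36] F tool [0.3  1.26 0.44] j [-3.3 26.6 -3.6 59.9 -0.  24.7]
pointer ang -31.5 stop 5.81 bright 123.0 28.0
```

View pics/w13.png

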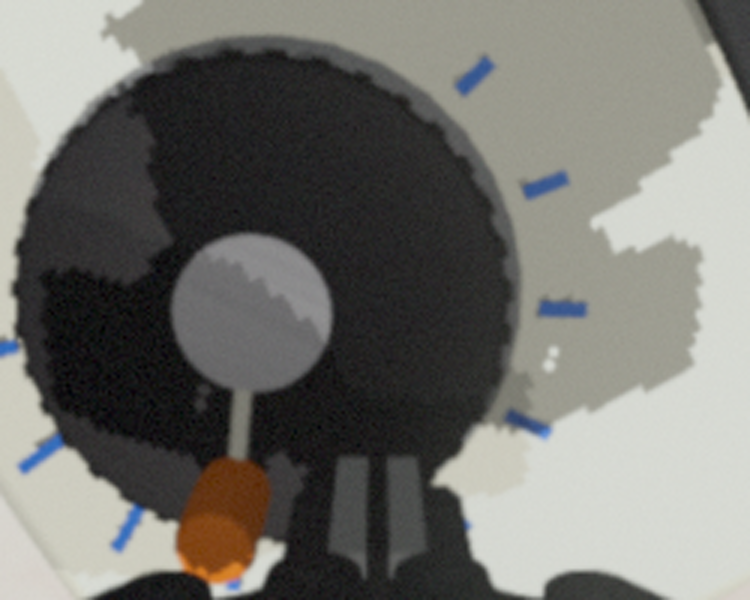

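The dial snapped ahead of the finger. I'll back off, lift, and check.

```bash
python3 -m handwheel '[0,0,0.003,0,0,0,0, 0,0,0.004,0,0,0,0, -0.01,0,0,0,0,0,0, -0.03,0,0,0,0,0,0, -0.03,0,0,0,0,0,0, 0,0,0,0,0,0,0, 0,0,0,0,0,0,0]'
python3 - <<'E'
from h import *
rel(); dial("pics/w14.png"); d=post(); goto((.4815,.0445,.290),62)
t=optics.capture("top"); cv2.imwrite("pics/t14.png",crop(t["pixels"],165,145,345,280,4))
E
```

```text
clock: 15.55
eef_pos: [0.6133, -0.0287, 0.3276]
ee_rot: [176.3, 90.0, -121.6]
ft_force: [0.5, -0.4, -0.8]
width: -0.003
t 15.55 TCP [ 0.6133 -0.0287  0.3276] tipz 0.1542 zang 62.03 tilt 0.01 rel y,z mm [-32.95  30.3 ] F tool [ 0.75 -0.66 -0.13] j [-2.7 24.2  3.4 69.2 -0.  25.3]
pointer ang -31.5 stop 5.81 bright 164.0 50.0
[(np.int32(399), [210.0, 206.0], [0.5973, -0.0566], 'ang', -31.2, 'r', 31.9), (np.int32(584), [87.0, 218.0], [0.5587, -0.1525], 'ang', -95.7, 'r', 113.0)]
shift tool [0.037  0.1506 0.0029] turn x 0.03033640171713614
```

View pics/w14.png

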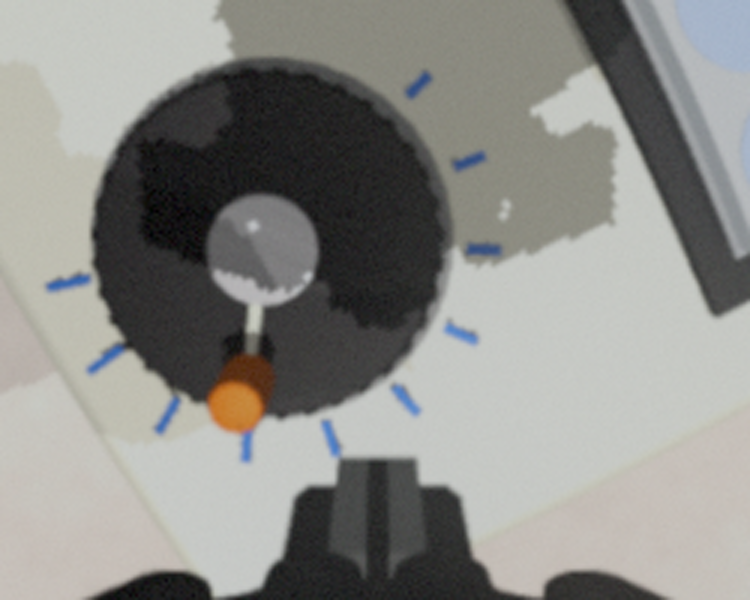

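View pics/t14.png

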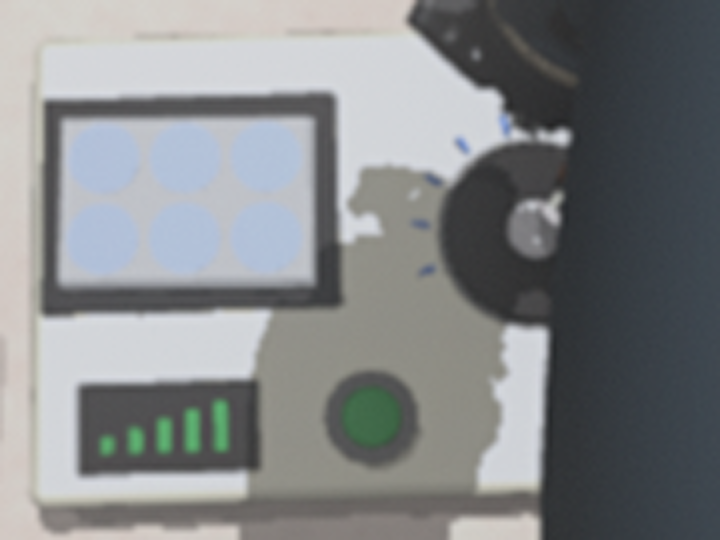

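The pointer aims at tick 6, and the start was tick 2, so that is four clicks. Next, the button.

```bash
python3 -m handwheel '[0,0.03,0.0005,0,0,0,0, 0,0.03,0.0005,0,0,0,0, 0,0.03,0.0005,0,0,0,0, 0,0.03,0.0005,0,0,0,0, 0,0.02,0.0005,0,0,0,0, 0,0.01,0.0004,0,0,0,0, 0,0,0,0,0,0,0, 0,0,0,0,0,0,0]'
python3 - <<'E'
from h import *
rel(); d=optics.capture("wrist"); px=d["pixels"]; cv2.imwrite("pics/w15.png",px); s=optics.capture("side"); cv2.imwrite("pics/s15.png",crop(s["pixels"],220,90,340,220,5))
t=optics.capture("top"); cv2.imwrite("pics/t15.png",crop(t["pixels"],165,145,345,280,4))
E
```

```text
clock: 16.7
eef_pos: [0.483, 0.044, 0.3277]
ee_rot: [-81.9, 90.0, -19.9]
ft_force: [-1.2, -0.3, 0.6]
width: -0.001
t 16.7 TCP [0.483  0.044  0.3277] tipz 0.1543 zang 62.02 tilt 0.03 rel y,z mm [116.22  33.4 ] F tool [-0.62  0.92 -0.81] j [  5.2  12.  -14.5  63.4  -0.   33.2]
```

View pics/w15.png

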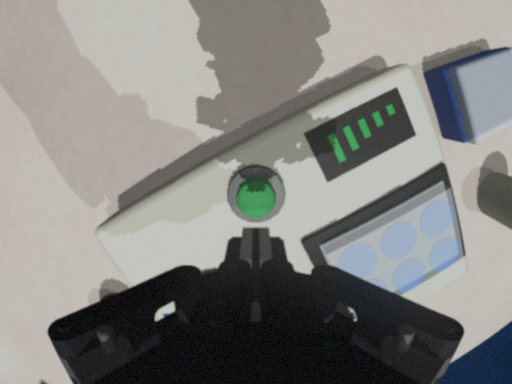

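View pics/s15.png

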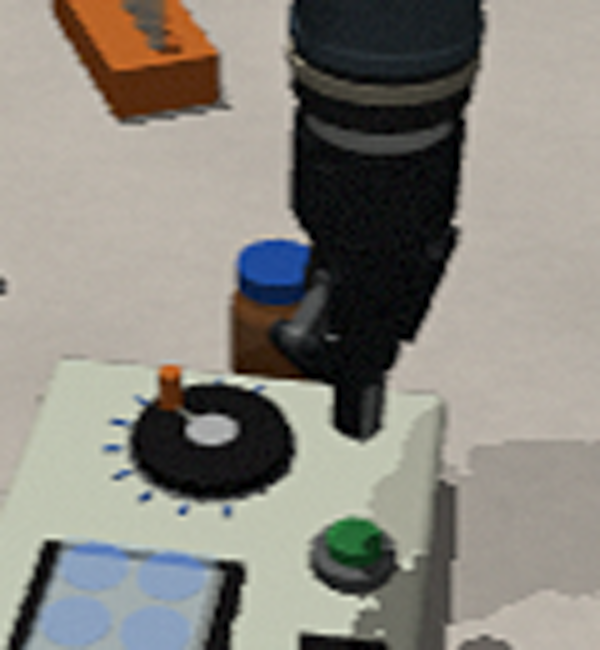

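View pics/t15.png

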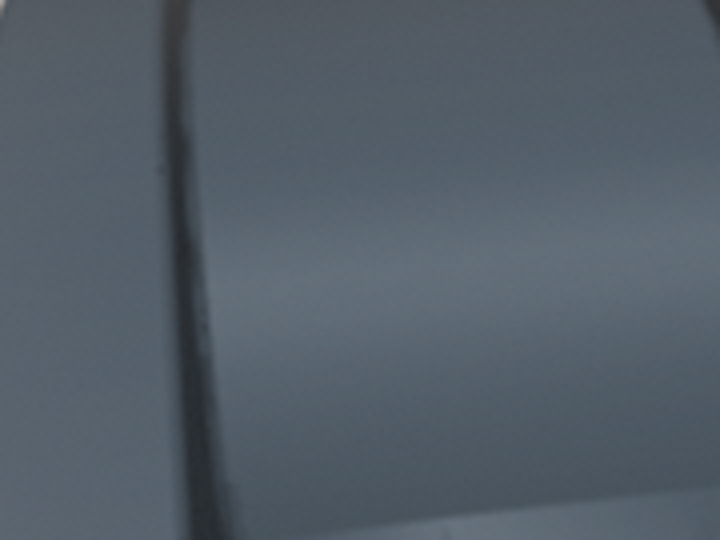

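Run:
```python
from h import *
d=optics.capture("wrist"); px=d["pixels"]
g=cv2.inRange(cv2.cvtColor(px,cv2.COLOR_BGR2HSV),(45,80,25),(90,255,255))[160:225,225:290]; y,x=np.nonzero(g); b=(x.mean()+225,y.mean()+160); q=atz(d,*b,.087,True); print(b,q); goto((q[0],q[1],.0915+.1734),62)
cnt=cv2.findContours(g,cv2.RETR_EXTERNAL,cv2.CHAIN_APPROX_NONE)[0]; c=max(cnt,key=cv2.contourArea)
for z in(.087,.084): P=np.array([atz(d,k[0][0]+225,k[0][1]+160,z,True)[:2] for k in c]); print(P.min(0),P.max(0),P.mean(0))
```

```text
(np.float64(255.7895637296835), np.float64(197.63900769888795)) [0.47995005 0.04592271 0.087     ]
shift tool [0.0626 0.0034 0.0004] turn x -0.0004473924627461656
[0.4651266  0.03142771] [0.49527049 0.05977654] [0.48018644 0.04587358]
[0.46572117 0.03079519] [0.49629553 0.05954886] [0.48099608 0.04544736]
```

Button centre is about (0.480, 0.0455). I'll go down to about 4 mm above it.

```bash
python3 -m handwheel '[0.02,0.003,0.0003,0,0,0,0, 0.02,0,0,0,0,0,0, 0.015,0,0,0,0,0,0, 0.008,0,0,0,0,0,0, 0,0,0,0,0,0,0, 0,0,0,0,0,0,0]'
python3 - <<'E'
from h import *
rel(); d=optics.capture("wrist"); px=d["pixels"]; cv2.imwrite("pics/w16.png",crop(px,130,75,380,275,3)); s=optics.capture("side"); cv2.imwrite("pics/s16.png",crop(s["pixels"],220,90,340,220,5))
E
```

```text
clock: 17.65
eef_pos: [0.4801, 0.0459, 0.2652]
ee_rot: [-63.3, 90.0, -1.3]
ft_force: [0.0, 0.0, 0.0]
width: 0.0
t 17.65 TCP [0.4801 0.0459 0.2652] tipz 0.0918 zang 62.02 tilt 0.04 rel y,z mm [119.64  33.67] F tool [-0.05 -0.03  0.03] j [  5.5  14.8 -21.   54.2  -0.   33.4]
```

View pics/w16.png

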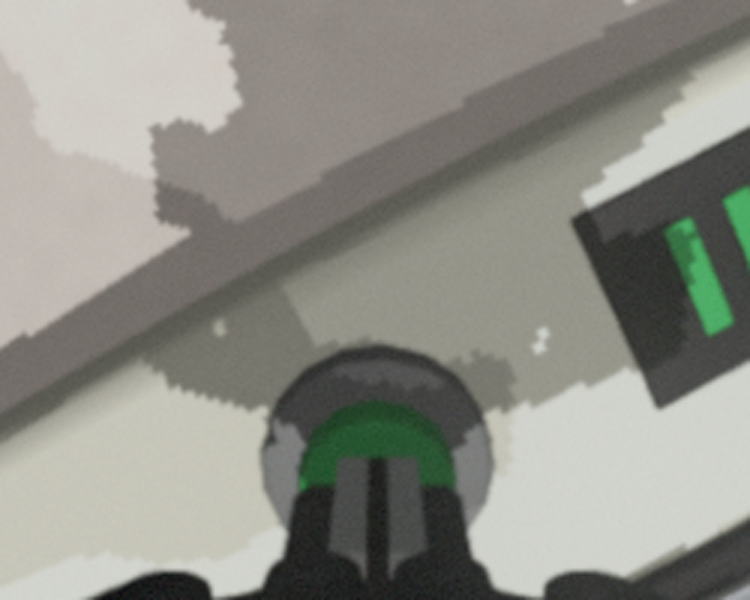

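View pics/s16.png

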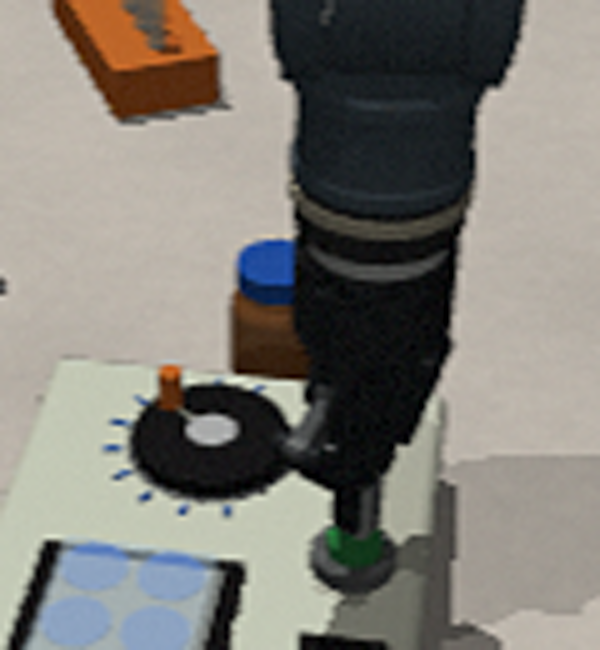

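```bash
for i in 1; do python3 -m handwheel '[0.002,0,0,0,0,0,0, 0.002,0,0,0,0,0,0, 0.002,0,0,0,0,0,0, 0.001,0,0,0,0,0,0, 0.001,0,0,0,0,0,0, 0,0,0,0,0,0,0]'; python3 -m handwheel '[0.001,0,0,0,0,0,0, 0,0,0,0,0,0,0]'; done
python3 - <<'E'
from h import *
rel()
E
```

```text
clock: 18.5
eef_pos: [0.4799, 0.0459, 0.2568]
ee_rot: [-89.8, 90.0, -27.8]
ft_force: [-1.0, 0.3, 3.1]
width: -0.002
clock: 18.75
eef_pos: [0.4799, 0.0459, 0.2557]
ee_rot: [-83.8, 90.0, -21.7]
ft_force: [0.4, 0.1, 4.2]
width: -0.003
t 18.75 TCP [0.4799 0.0459 0.2557] tipz 0.0823 zang 62.03 tilt 0.01 rel y,z mm [119.87  33.57] F tool [-4.21 -0.36  0.26] j [  5.5  15.3 -21.8  52.9  -0.   33.4]
```

```bash
python3 -m handwheel '[0.001,0,0,0,0,0,0, 0,0,0,0,0,0,0]';  python3 -m handwheel '[0.0005,0,0,0,0,0,0, 0,0,0,0,0,0,0]'; python3 -m handwheel '[0.0005,0,0,0,0,0,0, 0,0,0,0,0,0,0]'
```

```text
clock: 19.0
eef_pos: [0.4799, 0.0459, 0.2547]
ee_rot: [-88.9, 90.0, -26.8]
ft_force: [-1.0, 0.5, 3.7]
width: 0.0
clock: 19.25
eef_pos: [0.4799, 0.0459, 0.2544]
ee_rot: [-67.2, 90.0, -5.2]
ft_force: [-1.7, 0.0, 6.6]
width: -0.002
clock: 19.5
eef_pos: [0.4798, 0.0459, 0.2543]
ee_rot: [-66.1, 90.0, -4.1]
ft_force: [-2.4, 0.0, 13.1]
width: -0.002
```

The force climbed to 13 N with the tip stopped at 0.0809, about 6 mm below the 0.087 top, so the button is on its stop. Now I release it, lift and look.

```bash
python3 - <<'E'
from h import *
rel(); s=optics.capture("side"); cv2.imwrite("pics/s17.png",crop(s["pixels"],220,90,340,220,5));
E
python3 -m handwheel '[-0.002,0,0,0,0,0,0, -0.004,0,0,0,0,0,0, -0.006,0,0,0,0,0,0, -0.03,0,0,0,0,0,0, -0.04,0,0,0,0,0,0, -0.04,-0.01,0,0,0,0,0, -0.03,0.04,0,0,0,0,0, 0,0.05,0,0,0,0,0, 0,0.05,0,0,0,0,0, 0,0.03,0.03,0,0,0,0, 0,0,0.05,0,0,0,0, 0,0,0.05,0,0,0,0, 0,0,0,0,0,0,0, 0,0,0,0,0,0,0]'
python3 - <<'E'
from h import *
rel(); 
for n in("top","side","wrist"):
    d=optics.capture(n); cv2.imwrite(f"pics/{n}18.png",d["pixels"] if n=="wrist" else crop(d["pixels"],*( (90,140,400,280) if n=="top" else (170,120,330,340)),2))
E
```

```text
t 19.5 TCP [0.4798 0.0459 0.2543] tipz 0.0809 zang 62.03 tilt 0.04 rel y,z mm [119.9   33.54] F tool [-13.09   2.08  -1.08] j [  5.5  15.4 -22.   52.6  -0.   33.4]
clock: 21.3
eef_pos: [0.3991, 0.2355, 0.4053]
ee_rot: [155.5, 89.9, -142.5]
ft_force: [0.6, -0.8, -0.1]
width: -0.001
t 21.3 TCP [0.3991 0.2355 0.4053] tipz 0.2319 zang 62.06 tilt 0.11 rel y,z mm [280.09 163.33] F tool [ 0.07 -0.92 -0.39] j [30.6  7.6 -8.3 74.1 -0.  58.5]
```

View pics/top18.png

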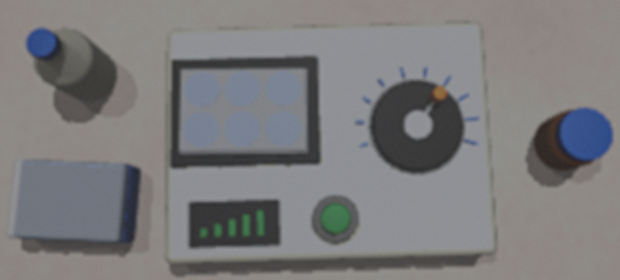

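View pics/side18.png

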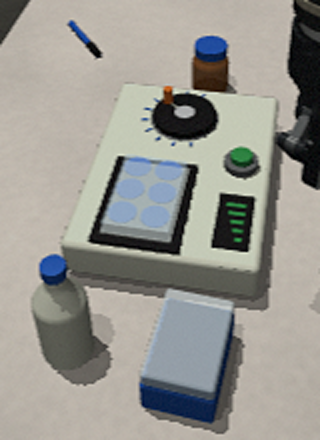

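View pics/wrist18.png

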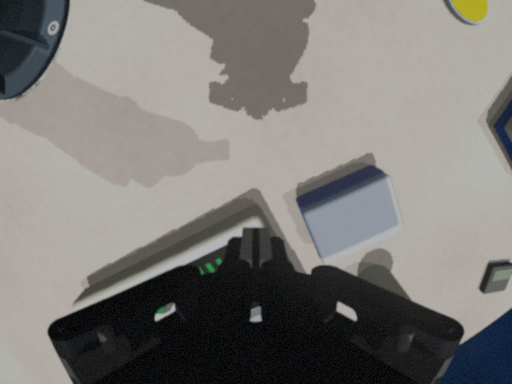

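Run:
```python
from h import *
t=optics.capture("top"); px=t["pixels"]; ys,xs=np.nonzero(orange(px)[150:230,260:330]); q=atz(t,xs.mean()+260,ys.mean()+150,.101); a=np.degrees(np.arctan2(q[1]+.040,q[0]-.570)); print(q,a,(108.5-a)/24.1)
o=cv2.imread("pics/top0.png"); print("side move check")
for nm,(u0,v0,u1,v1) in dict(plate=(172,165,252,225),box=(92,215,162,265),bottle=(100,150,150,195),jar=(355,190,398,228),disp=(180,235,235,268),btn=(244,236,272,264)).items():
    a=cv2.cvtColor(o[v0:v1,u0:u1],cv2.COLOR_BGR2GRAY).astype(np.float32); b=cv2.cvtColor(px[v0:v1,u0:u1],cv2.COLOR_BGR2GRAY).astype(np.float32); print(nm,cv2.phaseCorrelate(a,b))
from bench import workorder
s=telemetry.read_state(); print(abs(s['qvel']).max())
```

```text
[ 0.59660293 -0.05824539  0.101     ] -34.443953168139515 5.931284363823216
side move check
plate ((-0.045045459861626114, -0.004812723699497923), 0.9127411421140035)
box ((0.025715289070205927, -0.04090622799857968), 0.9683876204490661)
bottle ((-0.027669768536778605, 0.48449931720119466), 0.9861286237504747)
jar ((0.5468888566819388, -0.04185913467031099), 0.9734896311495039)
disp ((0.01118534448489683, -0.016559517073829966), 1.0184216598669689)
btn ((-0.03085760594729514, -0.01695645722849015), 0.9626440334320069)
0.1214873622416524
```

```bash
python3 -c "
from bench import workorder; print(workorder.finish_job())"
```

```text
the job is handed in; nothing more can be done
None
```

I turned the dial clockwise by four clicks, from stop 2 to stop 6. I then pressed the green start button down to its stop and let it spring back up. The job was handed in at about 21 s with the arm well clear of everything.

- **Dial:** I pushed the post with the shut gripper, and it snapped forward one click each time. In the last top view the post is at −34°, which reads as stop 5.93. The wrist camera's pointer reading gave 5.81. Both readings run about 2 to 5° short of tick 6 itself, but in the wrist picture the pointer aims at that tick, so I take the difference as calibration error. The dial never passed the fourth click.
- **Button:** The spring force was about 4 N on the way down, then rose to 13 N with the fingertips stopped about 6 mm below the button's top, so it was fully pressed. The later pictures show it back up.
- **Other objects:** Comparing the top picture before and after shows the plate and the tip box unmoved, to within 0.05 pixel. The jar and the wash bottle each read a shift of about half a pixel along one axis. I put this down to the odd-sized crops I compared, because they look unmoved in the pictures and the arm never came near them.

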